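# Clip the weighing dish onto the spring balance

## Robot

A 6-joint arm with a two-finger parallel gripper is mounted at the origin on a cart in front of the work surface, level with it; the furniture and walls round the work are solid. World frame = base frame: x ahead of the robot, y to its left, z up, the work surface at z = 0. Lengths are in m, angles in rad, forces in N, time in s.
With the tool pointing down it reaches from about 0.35 to 0.775 m from the base axis. Payload 5.5 kg.
Tool frame: the origin (TCP) lies at the very end of the fingers, on their centre line; the grasp point (between the pads) lies 19 mm behind it (env.grip_point_offset is the distance from the TCP to the grasp point, in m); z points along the fingers, y is the line along which they close (so a half turn about z gives the same grasp; the last joint's range is limited). The gripper opens to 85 mm and grips with 20 to 120 N. Pads are 22 mm wide; open, the fingers measure 114 mm over their backs; the gripper's body (76 mm by 85 mm) begins 54 mm behind the grasp point. The pads swing forward as they close: fully open they stand 13 mm farther back than shut.
Start: joints at [-1.411, 0.313, 0.046, 1.304, 0, 1.431], TCP at [0.17, -0.549, 0.202] pointing down, gripper open.
Joint ranges: [-2.76, 2.76], [-0.86, 1.69], [-1.03, 1.26], [-2.2, 2.34], [-1.47, 1.5], [-3.14, 3.14]. Speed limits (rad/s): [2.57, 2.57, 3.14, 3.14, 3.14, 3.14].

## Interface

Orientations are given as a unit quaternion [w, x, y, z].
In Python, from workcell import sensors, imaging, workorder, env gives the robot as it stands.
- The arm moves only by the shell command python3 -m handwheel 'ROWS' [FORCE]. ROWS is JSON, a list of rows, each a list of 5 numbers: the shift along the tool's x, y, z in mm, then the turn about the tool's z in rad, then the opening, from 0 (shut) to 1 (fully open). A call has 1 to 8 rows; each row is the pose to reach, as a shift and turn from the pose commanded when the call began, along the tool's axes at that moment; what a row does not reach only later rows make up. A row lasts 1/10 s, in which the tool goes at most 50 mm and 8.59 degrees, less where a joint would pass 70% of its speed; a pose out of reach is approached as far as the arm can. A call with a gripper value outside its range is refused whole. The fingers move at their own pace and stop on an object; FORCE is the grip in N (left out, the last holds). Time passes only in rows, so rows that repeat a pose let the fingers close. It gives the time, the measured TCP pose, the force, the opening and the grip force at its end, in the units of the state.
- sensors.get_state(): the state, without advancing time (a new reading comes with each control period).
- imaging.read_camera(name): name is "scene" or "top" or "wrist"; returns a dict with "color" (384x512x3 uint8, blue, green, red), "z_map" (384x512 float32, m along the optical axis (not along the pixel's ray), 0 where there is no reading), "fx", "fy", "cx", "cy" (pixels), "xyz" and "rotation" of the camera in the world. Camera axes: x right, y down, z forward; pixel columns grow to the right and rows downward; lengths in m; the calibration is good to about 2 mm. A picture is of the moment at which its call begins.
- workorder.hand_in(): hands the job in; it is judged then, once.
The state is a dict: "clock": time; "joint_pos": joint angles; "qvel": joint speeds; "tau": joint torques, N m; "tcp_pos": TCP position; "orientation": TCP orientation; "wrist_force": force on the tool from outside, world axes, zero at the start; "ft_torque": the same for the moment, N m; "finger_gap": finger opening in m; "grip_force": force on a finger pad.
Only numpy, scipy, OpenCV 4.12 (cv2) and the standard library are available. Lean on these libraries where they do the work, as an engineer would, in place of code of your own. Each camera call takes 0.05 s, during which the arm holds its last target. There are 200 camera calls.

## Task

Weigh the lime: carry the dish with the lime in it to the stand, pass its hook through the loop under the spring balance and press the dish gently down until the loop's bar clicks past the spring gate and the dish hangs from the top of its hook. Feel for the click while you press: the balance gives way under your hand, and it must not be jammed against its end stop or the stand shoved. Let go softly so that dish and lime hang still, and leave the onion, the glass and the tomato where they are.

Things in the scene. Friction and masses are not known exactly. Their poses are not given: they have to be found in the camera images.
- stand: Fixed stand: dark base and steel mast 150 mm behind the origin, arm 462 mm up reaching forward over it. Origin on the worktop straight below the balance; z up, +x towards the mast, so the dish comes in along +x. A white and red tubular spring balance (37 mm wide, underside 345 mm up) hangs from the arm, swinging along x; below it a steel rod with an upright closed wire loop.
- loop_about (a point): Point fixed to the stand, on its axis, 237 mm above the worktop: ROUGH place of the middle of the loop's lower bar (8 mm thick, along the stand's y). The bar's true height is not measured: the rod sticks in its guide, so it is up to 8 mm higher or lower. Loop inside: 64 mm wide, 85 mm high above the bar. Axes as the stand.
- rod_stop (a point): Point fixed to the stand, on its axis, 187 mm above the worktop: height of the bar's centre when the rod meets its hard end stop. Pressed down, the bar yields about 5 mm for each newton (plus or minus 1 N of stiction), and rises again when eased. More than 12 N between dish and balance harms it.
- dish: Loose weighing dish, 0.19 to 0.28 kg with its lime: aluminium bowl (rim radius 54, 32 mm high), wire bail over it (top 71 mm up), hook above, black handle at -x. Origin: centre of the bowl's underside; z up. Hook in the x-z plane, 8 mm wire: post at x = -14 up from the bail, round crown (outer top z = 158), nose at x = +14 down to z = 106 mm. Hung right, the bar's centre is at x = 0, z = 146 mm.
- dish_grip (a point): Grip point of the dish's black handle, at x = -105, y = 0, z = 72 mm of the dish. The handle is an upright bar 34 mm (x) by 14 mm (y), from z = 36 to 92 mm: pinch it across y, from above. Axes as the dish.
- hook_entry (a point): Entry of the dish's hook, at x = 0, y = 0, z = 89 mm of the dish: middle of the gap (z = 71 to 106 mm) between bail and nose, open to +x. The loop's bar comes in here, then goes up the 20 mm wide throat between post and nose. Axes as the dish.
- gate: Brass spring gate closing the throat of the hook. Origin: its hinge on the nose, x = 10, z = 111 mm of the dish; its free end (z = 132 mm) leans on the post and swings up and inwards. The bar coming up pushes it open at about 4.5 to 6.5 N, a drop of some 2 N marks the click, its centre then near z = 142 mm; the gate springs shut below it.
- hook_crown: Round top of the dish's hook (fixed to the dish), inside which the loop's bar must finally rest. Origin: centre of its arc, 140 mm above the dish's origin; axes as the dish; inner radius 10 mm.
- lime: Green lime, 55x46x46 mm, lying loose in the bowl of the dish. Origin: its underside as built.
- onion: Brown onion, 75 mm wide, 80 mm high, bystander. Origin: centre of its underside.
- drinking_glass: Clear drinking glass, 81 mm wide, 88 mm high, bystander. Origin: centre of its underside.
- tomato: Red tomato, 58 mm wide, 60 mm high, bystander. Origin: centre of its underside.

How it is judged:
On the way, in this order (a step that is already met when the one before it is completed fails the run):
1. the dish is lifted off the worktop (height (world z) of dish above 0.05 m), for 0.2 s.
2. the loop's bar has passed the gate and bears on the crown of the hook (contact force between hook_crown and stand above 0.8 N), for 0.2 s.
At the end, for the whole second after the job is handed in: The dish hangs by the crown of its hook from the bar of the loop (crown pressing on the balance with over 0.8 N), 30 to 120 mm above the worktop, its crown within 30 mm of the stand's axis, upright within 0.2 rad, slower than 40 mm/s, with the lime still in the bowl (contact force between hook_crown and stand above 0.8 N and height (world z) of dish between 0.03 and 0.12 m and horizontal distance between hook_crown and stand below 0.03 m and angle between dish's own z axis and vertical below 0.2 rad and linear speed of dish below 0.04 m/s and z of lime in the frame of dish above -0.02 m and distance between lime and dish below 0.06 m); the robot touches nothing.
It fails at once if more than 12 N between the dish and the balance or stand (contact force between dish and stand above 12 N).
It fails at once if the balance or stand is pushed by the robot itself with more than 8 N (contact force between the arm and stand above 8 N).
It fails at once if the lime falls out of the dish (distance between lime and dish above 0.1 m).
It fails at once if the onion, the glass or the tomato is moved more than 30 mm (distance of any of onion, drinking_glass, tomato from where it was at the start of the episode above 0.03 m).
It also fails if it takes over 64 s, if anything falls off the work surface, if the arm or the gripper's body presses on something with over 40 N, if the wrist force passes 120 N, or if a joint passes its speed limit or range.

## Working session

There is one attempt and no reset: what is moved stays moved. The work goes in short steps, Python scripts to look and compute and a shell command to move; the robot and the scene stay as the last step left them, time stands still between calls to the robot, and variables do not carry over. Pictures are saved under pics/ and viewed, at most 10 in all, crops included, and the job is handed in when it is done.

```bash
mkdir -p pics; cat > h.py <<'E'
import numpy as np,cv2
from workcell import sensors,imaging,workorder,env
def cam(n,save=None):
    d=imaging.read_camera(n)
    if save: cv2.imwrite('pics/'+save,d['color'])
    v,u=np.mgrid[:384,:512]; z=d['z_map']
    P=np.stack([(u-d['cx'])/d['fx']*z,(v-d['cy'])/d['fy']*z,z],-1)
    R=np.array(d['rotation'])
    if R.size==4:
        from scipy.spatial.transform import Rotation as Ro
        R=Ro.from_quat(np.roll(R,-1)).as_matrix()
    W=P@R.reshape(3,3).T+np.array(d['xyz']); W[z==0]=np.nan
    return d,W
E
python3 - <<'E'
from h import *
s=sensors.get_state(); print(s)
for n in('scene','top'):
    d,W=cam(n,n+'1.png'); print(n,d['xyz'],d['rotation'],d['fx']); np.savez(n+'1.npz',W=W,c=d['color'])
a=np.hstack([cv2.imread('pics/scene1.png'),]);
E
```

```text
{'clock': 0.0, 'joint_pos': array([-1.41059190e+00,  3.13988084e-01,  4.50031992e-02,  1.30360448e+00,
       -1.00073632e-05,  1.43122791e+00]), 'qvel': array([-6.07902333e-04,  8.48656708e-04, -2.37955022e-05,  8.44878103e-04,
       -4.81244260e-04, -1.16274429e-03]), 'tau': array([ 1.29353953e-05, -4.80625820e+01,  2.98534960e+01,  1.92422949e-02,
       -1.29936116e-04,  4.35068701e-07]), 'tcp_pos': array([ 0.16971525, -0.54880442,  0.20152583]), 'orientation': array([-8.96417825e-04,  9.88787646e-01,  1.49325774e-01, -1.42535156e-05]), 'wrist_force': array([0.07909801, 0.42974679, 0.50640532]), 'ft_torque': array([-0.01181529, -0.01691528, -0.01576311]), 'grip_force': 0.0, 'finger_gap': 0.08521337287040257}
scene [-0.17214003  0.91139285  1.06461489] [ 0.13743396 -0.30448356  0.85760767 -0.39103804] 426.8210678285582
top [0.44370597 0.11093178 1.42041527] [ 0.01213477 -0.70187313  0.71151769 -0.03113587] 428.04181818499404
```

View pics/scene1.png

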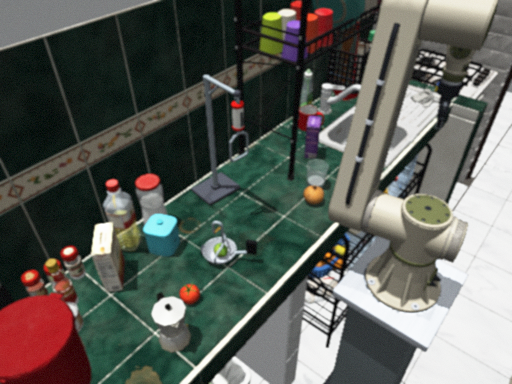

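View pics/top1.png

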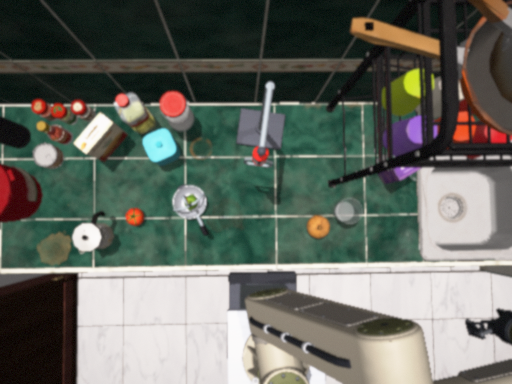

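The scene view shows the dish at (220,248) with its handle at (250,246), and the stand loop near (240,148). The top view shows the dish at (189,201) with its handle at (204,230), and the balance at (261,155). The tomato is at (135,217), and the onion and glass are at (318,227) and (347,211).

```bash
python3 - <<'E'
from h import *
np.set_printoptions(precision=4,suppress=True)
T=np.load('top1.npz');S=np.load('scene1.npz')
W=T['W'];c=T['c'].astype(int)
w=W[175:250,165:220]
def rep(n,p): print(n,len(p),p.mean(0) if len(p) else '',np.ptp(p,0) if len(p) else '')
for nm,D,b in(('top',T,(175,250,165,225)),('scene',S,(210,275,190,270))):
    W=D['W'][b[0]:b[1],b[2]:b[3]].reshape(-1,3);c=D['c'][b[0]:b[1],b[2]:b[3]].reshape(-1,3).astype(int)
    dark=c.max(1)<60
    rep(nm+' handle',W[dark&(W[:,2]>.05)&(W[:,2]<.105)])
    h=W[dark&(W[:,2]>.086)&(W[:,2]<.1)];rep(' htop',h)
    rep(' hook',W[(W[:,2]>.13)&(W[:,2]<.17)])
    r=W[(W[:,2]>.025)&(W[:,2]<.038)&~dark]
    for _ in range(15):
        A=np.c_[2*r[:,:2],np.ones(len(r))];x=np.linalg.lstsq(A,(r[:,:2]**2).sum(1),rcond=None)[0]
        R=np.sqrt(x[2]+x[0]**2+x[1]**2);e=abs(np.hypot(*(r[:,:2]-x[:2]).T)-.053);r=r[e<max(.006,np.percentile(e,93))]
    print(' rim',x[:2],R,len(r))
    W=D['W'].reshape(-1,3);c=D['c'].reshape(-1,3).astype(int)
    near=(abs(W[:,0]-.62)<.25)&(abs(W[:,1]-.1)<.25)
    a=W[near&(W[:,2]>.44)&(W[:,2]<.50)];rep(' arm',a)
    if len(a)>5:
        ct=np.median(a[:,:2],0);u,s,v=np.linalg.svd(a[:,:2]-ct);t=(a[:,:2]-ct)@v[0];print(' ',ct,v[0],t.min(),t.max(),s, ct+v[0]*t.min(),ct+v[0]*t.max())
    red=(c[:,2]>150)&(c[:,0]<80)&(c[:,1]<80)&near&(W[:,2]>.3);rep(' red',W[red])
    rep(' loop',W[near&(W[:,2]>.2)&(W[:,2]<.33)])
E
```

```text
top handle 48 [0.4143 0.2225 0.0861] [0.0276 0.0216 0.0448]
 htop 39 [0.4139 0.2236 0.0906] [0.0248 0.0214 0.0104]
 hook 35 [0.5063 0.2738 0.1506] [0.0301 0.0185 0.0291]
 rim [0.5077 0.2755] 0.05123638911981935 183
 arm 2821 [0.8076 0.0926 0.4704] [0.2492 0.4998 0.0599]
  [0.8359 0.0617] [-0.0189 -0.9998] -0.28806739202812215 0.21165694162244192 [7.2298 3.7875] [0.8414 0.3498] [ 0.8319 -0.1499]
 red 113 [0.5954 0.064  0.4339] [0.0326 0.0352 0.0555]
 loop 2892 [0.826  0.1005 0.2676] [0.2484 0.4998 0.13  ]
scene handle 125 [0.4091 0.2299 0.0755] [0.0307 0.0242 0.0456]
 htop 39 [0.4115 0.2284 0.0909] [0.03   0.0208 0.0093]
 hook 59 [0.5033 0.2776 0.1463] [0.0331 0.0203 0.0286]
 rim [0.5048 0.2781] 0.05155514604994263 173
 arm 2590 [0.8184 0.1197 0.4695] [0.2552 0.4998 0.0599]
  [0.8353 0.1131] [0.0573 0.9984] -0.26256543036864743 0.23678929366891344 [7.005  2.8363] [ 0.8202 -0.1491] [0.8488 0.3495]
 red 46 [0.5961 0.0711 0.43  ] [0.0322 0.0295 0.0827]
 loop 3893 [0.8193 0.1271 0.2668] [0.2543 0.4999 0.13  ]
```

```bash
python3 - <<'E'
from h import *
np.set_printoptions(precision=4,suppress=True)
for nm in('top','scene'):
    D=np.load(nm+'1.npz');W=D['W'].reshape(-1,3);c=D['c'].reshape(-1,3).astype(int)
    near=(abs(W[:,0]-.66)<.13)&(abs(W[:,1]-.06)<.12)
    a=W[near&(W[:,2]>.445)&(W[:,2]<.5)];r=W[near&(W[:,2]>.445)&(W[:,2]<.5)]
    ct=np.median(a[:,:2],0);u,s,v=np.linalg.svd(a[:,:2]-ct);t=(a[:,:2]-ct)@v[0];print(nm,'arm',len(a),ct+v[0]*t.min(),ct+v[0]*t.max(),v[0],s,a[:,2].max())
    red=(c[:,2]>120)&(c[:,0]<90)&(c[:,1]<90)
    for lo,hi in((.2,.25),(.25,.3),(.3,.34),(.345,.40),(.4,.44)):
        p=W[near&(W[:,2]>lo)&(W[:,2]<hi)&(W[:,0]<.68)];
        if len(p): print(lo,hi,len(p),p.min(0),p.mean(0),p.max(0))
    m=W[near&(W[:,2]>.1)&(W[:,2]<.42)&(W[:,0]>.69)]; print('mast',len(m),m.mean(0),m.min(0),m.max(0))
    l=W[near&(W[:,2]>.2)&(W[:,2]<.33)&(W[:,0]<.68)]
    if len(l)>9:
        k=l-l.mean(0);v=np.linalg.svd(k[:,:2])[2][0];print('loop dir',v)
    b=W[near&(W[:,2]>.008)&(W[:,2]<.04)];
    if len(b): print('base',len(b),cv2.minAreaRect(b[:,:2].astype('f4')),np.median(b[:,2]))
d=cv2.imread('pics/scene1.png')[60:290,170:330]
cv2.imwrite('pics/s1c.png',cv2.resize(d,None,fx=3.2,fy=2.6*1,interpolation=cv2.INTER_CUBIC)[:600])
print(np.array(env.grip_point_offset))
E
```

```text
top arm 490 [0.7577 0.0384] [0.5896 0.0635] [-0.9891  0.1474] [1.1367 0.098 ] 0.47703229986931006
0.2 0.25 51 [0.591  0.0261 0.2298] [0.5993 0.063  0.2366] [0.6065 0.1009 0.246 ]
0.25 0.3 16 [0.5909 0.0242 0.2511] [0.5971 0.0624 0.276 ] [0.603  0.0987 0.3   ]
0.3 0.34 45 [0.5912 0.0255 0.3031] [0.5991 0.0627 0.3176] [0.6067 0.0988 0.3272]
0.345 0.4 50 [0.5818 0.0439 0.3483] [0.588  0.0656 0.3688] [0.6055 0.0792 0.3995]
0.4 0.44 130 [0.5815 0.0438 0.4012] [0.5945 0.0635 0.4303] [0.6167 0.079  0.4385]
mast 81 [0.7434 0.0469 0.2623] [0.7388 0.0312 0.1012] [0.7505 0.0496 0.4196]
loop dir [0.1502 0.9887]
base 1114 ((0.662888765335083, 0.06253113597631454), (0.25577932596206665, 0.21911269426345825), 3.1804051399230957) 0.014282131219284788
scene arm 250 [0.754  0.0448] [0.5877 0.0683] [-0.9902  0.1399] [0.8737 0.0637] 0.47613320199513753
0.2 0.25 60 [0.5885 0.0275 0.2294] [0.5974 0.0647 0.2378] [0.6055 0.1043 0.2498]
0.25 0.3 68 [0.5881 0.0246 0.2527] [0.5981 0.0702 0.2771] [0.6076 0.104  0.2993]
0.3 0.34 69 [0.5882 0.0263 0.3022] [0.5974 0.0675 0.3205] [0.6054 0.1033 0.3366]
0.345 0.4 169 [0.5787 0.0528 0.3467] [0.591  0.0732 0.3727] [0.6118 0.0851 0.3999]
0.4 0.44 160 [0.5796 0.0471 0.4001] [0.5922 0.071  0.4223] [0.6128 0.0847 0.44  ]
mast 466 [0.742  0.0465 0.273 ] [0.7255 0.0314 0.1001] [0.7563 0.0569 0.4199]
loop dir [0.143  0.9897]
base 699 ((0.7070473432540894, 0.06059347465634346), (0.19372709095478058, 0.16479940712451935), 89.13613891601562) 0.015329319751694825
0.0187
```

View pics/s1c.png

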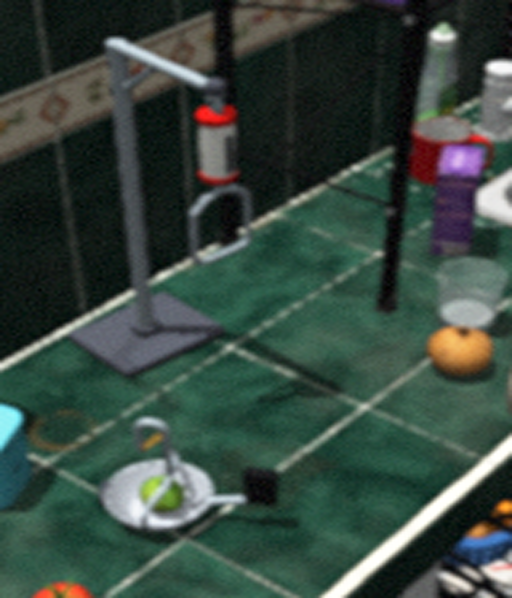

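```bash
cat >> h.py <<'E'
def goto(x,y,z,psi):
    from scipy.spatial.transform import Rotation as Ro
    s=sensors.get_state();R=Ro.from_quat(np.roll(s['orientation'],-1)).as_matrix()
    cur=np.arctan2(R[1,0],R[0,0]);d=R.T@(np.array([x,y,z])-s['tcp_pos'])*1000
    print('tcp',s['tcp_pos'].round(4),'psi',round(cur,4),'tilt',R[2].round(4),'F',s['wrist_force'].round(2),'T',s['ft_torque'].round(2),'gap',round(s['finger_gap'],4),'t',round(s['clock'],2))
    print('rows xyz',d.round(1),'turn',round(cur-psi,4))
E
python3 -m handwheel '[[312,-164,0,0,1],[312,-164,0,0,1],[312,-164,0,0,1],[312,-164,0,0,1],[312,-164,0,0,1],[312,-164,0,0,1],[312,-164,0,0,1]]' 
python3 -c "
from h import *
goto(.412,.227,.2,.49)
for nm in('top','scene'):
    W=np.load(nm+'1.npz')['W'].reshape(-1,3);q=W-[.5985,.064,0];a=q[:,0]*.989-q[:,1]*.147;b=q[:,0]*.147+q[:,1]*.989
    m=(abs(a)<.02)&(abs(b)<.024)&(W[:,2]>.21)&(W[:,2]<.26)
    print(nm,m.sum(),a[m].mean(),np.percentile(W[m,2],[0,10,50,90,100]))"
```

```text
clock: 0.8
tcp_pos: [0.4186, -0.3005, 0.2022]
orientation: [-0.0, 0.989, 0.149, -0.0]
wrist_force: [0.3, -1.2, -0.0]
finger_gap: 0.0856
grip_force: 0.0
tcp [ 0.4186 -0.3005  0.2022] psi 0.2995 tilt [-2.e-04 -2.e-04 -1.e+00] F [ 0.26 -1.21 -0.03] T [-0.1  -0.07 -0.  ] gap 0.0856 t 0.8
rows xyz [ 149.3 -506.     2.2] turn -0.1905
top 31 0.0010075978033824262 [0.22984152 0.23337458 0.23596794 0.23778857 0.23902476]
scene 32 -0.0013143839542008261 [0.2294009  0.23146245 0.23618136 0.23816419 0.23934435]
```

```bash

python3 -m handwheel '[[75,-250,0,0,1],[149,-506,0,0,1],[149,-506,0,0,1],[149,-506,0,0,1],[149,-506,0,-0.1,1],[149,-506,0,-0.19,1],[149,-506,0,-0.19,1],[149,-506,0,-0.19,1]]' 
python3 -m handwheel '[[0,-250,0,0,1]]' >/dev/null
python3 -c "
from h import *
goto(.412,.227,.2,.49)"
```

```text
clock: 1.6
tcp_pos: [0.4117, 0.0996, 0.2023]
orientation: [0.0, 0.97, 0.242, 0.0]
wrist_force: [0.8, -0.6, 0.5]
finger_gap: 0.0854
grip_force: 0.0
tcp [0.39   0.1441 0.2022] psi 0.49 tilt [ 1.6e-03  3.0e-04 -1.0e+00] F [0.42 0.13 0.69] T [ 0.07  0.01 -0.02] gap 0.0856 t 1.7
rows xyz [ 58.4 -62.8   2.2] turn -0.0
```

```bash

python3 -m handwheel '[[50,-53,0,0,1],[50,-53,0,0,1],[50,-53,0,0,1]]' >/dev/null
python3 -c "
from h import *
np.set_printoptions(precision=4,suppress=True)
goto(.412,.227,.2,.49)
d,W=cam('wrist','w1.png');np.savez('w1.npz',W=W,c=d['color'])
w=W.reshape(-1,3);c=d['color'].reshape(-1,3).astype(int)
m=(c.max(1)<70)&(w[:,2]>.084)&(w[:,2]<.1)&(abs(w[:,0]-.41)<.05)&(abs(w[:,1]-.227)<.05)
print(m.sum(),cv2.minAreaRect(w[m,:2].astype('f4')),w[m].mean(0))
m=(w[:,2]>.135)&(w[:,2]<.17)&(abs(w[:,0]-.506)<.05)&(abs(w[:,1]-.277)<.05)
if m.sum(): print(m.sum(),cv2.minAreaRect(w[m,:2].astype('f4')),w[m].mean(0))
"
```

```text
tcp [0.4081 0.2147 0.2019] psi 0.4944 tilt [ 0.     -0.0003 -1.    ] F [0.43 0.05 0.15] T [-0.   -0.06  0.03] gap 0.0855 t 2.0
rows xyz [ 9.3 -9.   1.9] turn 0.0044
377 ((0.4145660996437073, 0.2269974946975708), (0.03302055597305298, 0.013235585764050484), 27.40977668762207) [0.4152 0.2274 0.0903]
523 ((0.5057326555252075, 0.2767784297466278), (0.034675952047109604, 0.007682541850954294), 28.02718734741211) [0.5046 0.2759 0.1532]
```

View pics/w1.png

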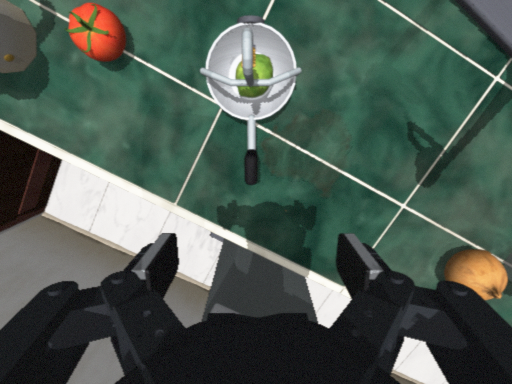

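Wrist view: the handle is at (251,167), in line with the hook at (250,50) and the lime at (254,75), with nothing between the fingers. The handle measures 33x13 mm, which matches the sizes given. Next I descend.

```bash

python3 -c "
from h import *
goto(.4146,.227,.053,.49)"
python3 -m handwheel '[[11.5,-7.7,0,0,1],[11.5,-7.7,0,0,1],[11.5,-7.7,50,0,1],[11.5,-7.7,100,0,1],[11.5,-7.7,125,0,1],[11.5,-7.7,149,0,1],[11.5,-7.7,149,0,1],[11.5,-7.7,149,0,1]]' 
python3 -c "
from h import *
goto(.4146,.227,.053,.49)"
```

```text
tcp [0.4076 0.2131 0.2018] psi 0.493 tilt [-1.3e-03  1.0e-04 -1.0e+00] F [-0.59 -0.9  -1.08] T [0.01 0.   0.02] gap 0.0848 t 2.05
rows xyz [ 12.9  -8.9 148.8] turn 0.003
clock: 2.85
tcp_pos: [0.4146, 0.2235, 0.0537]
orientation: [0.0, 0.97, 0.242, -0.0]
wrist_force: [1.0, -0.1, -0.3]
finger_gap: 0.0852
grip_force: 0.0
tcp [0.4146 0.2235 0.0537] psi 0.4885 tilt [-9.e-04  0.e+00 -1.e+00] F [ 0.99 -0.14 -0.31] T [-0.07 -0.   -0.02] gap 0.0852 t 2.85
rows xyz [ 1.6 -3.1  0.7] turn -0.0015
```

```bash

python3 -m handwheel '[[1,-3,0,0,1],[1,-3,0,0,0.3],[1,-3,0,0,0],[1,-3,0,0,0],[1,-3,0,0,0],[1,-3,0,0,0],[1,-3,0,0,0],[1,-3,0,0,0]]' 100
python3 -m handwheel '[[0,0,0,0,0],[0,0,0,0,0],[0,0,0,0,0]]' 
python3 -c "
from h import *
goto(.4146,.227,.053,.49)"
```

```text
clock: 3.65
tcp_pos: [0.4138, 0.2272, 0.0535]
orientation: [0.0, 0.97, 0.242, -0.0]
wrist_force: [-2.1, -0.6, 3.7]
finger_gap: 0.0105
grip_force: 98.0
clock: 3.95
tcp_pos: [0.4138, 0.2272, 0.0535]
orientation: [0.0, 0.97, 0.242, -0.0]
wrist_force: [-3.2, -1.0, 5.3]
finger_gap: 0.0107
grip_force: 98.2
tcp [0.4138 0.2272 0.0535] psi 0.4898 tilt [-5.e-04  1.e-04 -1.e+00] F [-3.19 -1.02  5.31] T [-0.23  0.51 -0.06] gap 0.0107 t 3.95
rows xyz [0.6 0.6 0.5] turn -0.0002
```

```bash

python3 -m handwheel '[[0,0,-5,0,0],[0,0,-15,0,0],[0,0,-35,0,0],[0,0,-60,0,0],[0,0,-90,0,0],[0,0,-120,0,0],[0,0,-138,0,0],[0,0,-145,0,0]]' 120
python3 -m handwheel '[[0,0,0,0,0],[0,0,0,0,0],[0,0,0,0,0]]' 
python3 - <<'E'
from h import *
goto(.3963,.094,.1985,-.147)
d,W=cam('wrist','w2.png');np.savez('w2.npz',W=W,c=d['color'])
d,W=cam('scene');c=d['color'][60:290,150:310]
cv2.imwrite('pics/s2.png',np.hstack([cv2.resize(c,(418,600),interpolation=cv2.INTER_CUBIC)[:384*2],cv2.resize(cv2.imread('pics/w2.png')[:, 150:400],(380,600))]))
E
```

```text
clock: 4.75
tcp_pos: [0.4152, 0.2278, 0.2008]
orientation: [-0.0, 0.97, 0.242, 0.002]
wrist_force: [0.2, -0.7, -2.5]
finger_gap: 0.01
grip_force: 120.7
clock: 5.05
tcp_pos: [0.4132, 0.2271, 0.197]
orientation: [0.0, 0.97, 0.242, -0.001]
wrist_force: [-0.2, 0.2, -1.6]
finger_gap: 0.0101
grip_force: 120.6
tcp [0.4132 0.2271 0.197 ] psi 0.4898 tilt [-2.6e-03 -3.0e-04 -1.0e+00] F [-0.18  0.25 -1.65] T [-0.11  0.21  0.01] gap 0.0101 t 5.05
rows xyz [-77.5 109.5  -1.4] turn 0.6368
```

View pics/s2.png

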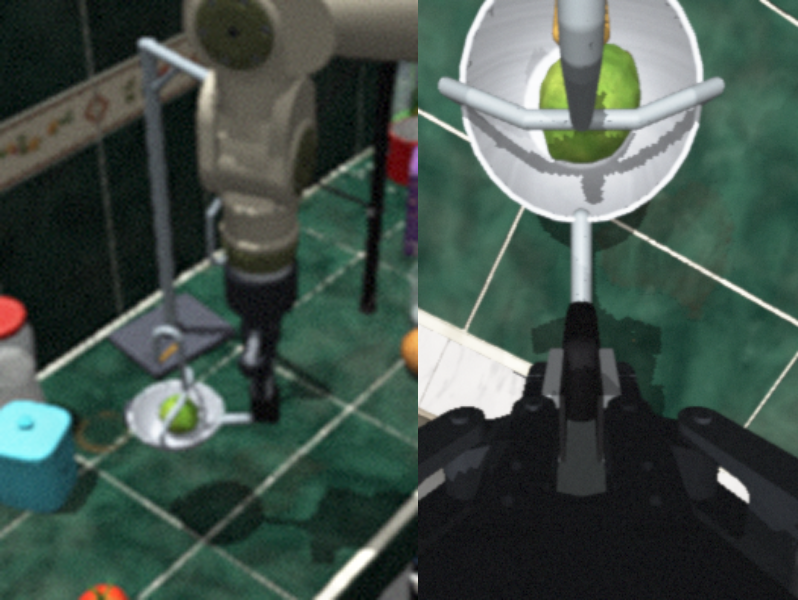

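The dish is level in the grip with the lime at (590,100) of the wrist part. Next I swing to the staging pose in front of the loop.

```bash

python3 -m handwheel '[[-5,7,0,0.04,0],[-15,20,0,0.12,0],[-26,37,0,0.21,0],[-38,54,0,0.31,0],[-51,71,0,0.41,0],[-63,89,0,0.51,0],[-72,102,0,0.59,0],[-77.5,109.5,0,0.637,0]]'
python3 -m handwheel '[[0,0,0,0,0],[0,0,0,0,0],[0,0,0,0,0],[0,0,0,0,0]]' >/dev/null
cat > look.py <<'E'
from h import *
import sys
np.set_printoptions(precision=4,suppress=True)
goto(.3963,.094,.1985,-.147)
s=sensors.get_state();t=s['tcp_pos'];ps=-.147;ex=np.array([np.cos(ps),np.sin(ps)]);ey=np.array([-ex[1],ex[0]])
A=np.array([.5985,.064])
d,W=cam('wrist',sys.argv[1]);w=W.reshape(-1,3)
def fr(w): return np.c_[(w[:,:2]-t[:2])@ex,(w[:,:2]-t[:2])@ey,w[:,2]-t[2]]
q=fr(w)
m=(q[:,2]>.085)&(q[:,2]<.12)&(abs(q[:,0]-.104)<.03)&(abs(q[:,1])<.02)
print('hook rel tcp',m.sum(),q[m].min(0),q[m].max(0),cv2.minAreaRect(q[m,:2].astype('f4')))
z=q[m&(abs(q[:,0]-.104)<.006),2];print('hook top rel',np.percentile(z,[50,90,100]) if len(z) else '')
m=(q[:,2]<-.01)&(q[:,2]>-.03)&(np.hypot(q[:,0]-.104,q[:,1])<.06)&(np.hypot(q[:,0]-.104,q[:,1])>.045)
for f in(-1,1):
    k=m&((q[:,0]-.104)*f>.03); print('rim z',f,k.sum(),np.percentile(q[k,2],[50,90]) if k.sum() else '')
for n,W2 in(('wrist',W),('scene',cam('scene')[1]),('top',cam('top')[1])):
    w=W2.reshape(-1,3);a=(w[:,:2]-A)@ex;b=(w[:,:2]-A)@ey
    m=(abs(a)<.02)&(abs(b)<.024)&(w[:,2]>.20)&(w[:,2]<.26)
    if m.sum(): print(n,'bar',m.sum(),'a',np.percentile(a[m],[5,50,95]),'z',np.percentile(w[m,2],[5,50,95]))
    m=(abs(a)<.02)&(abs(b)<.05)&(w[:,2]>.22)&(w[:,2]<.33)
    if m.sum(): print(n,'loop b range',np.percentile(b[m],[1,99]))
    m=(a<-.025)&(a>-.35)&(abs(b)<.1)&(w[:,2]>.3)&(w[:,2]<.75)
    for lo in np.arange(.3,.75,.05):
        k=m&(w[:,2]>lo)&(w[:,2]<lo+.05)
        if k.sum()>5 and n!='wrist': print(n,'robot z',round(lo,2),'front rel tcp',((w[k,:2]-t[:2])@ex).max().round(3),k.sum())
E
python3 look.py w3.png
```

```text
clock: 5.95
tcp_pos: [0.3921, 0.0499, 0.1982]
orientation: [-0.017, 0.998, -0.053, 0.0]
wrist_force: [0.0, 0.9, -2.2]
finger_gap: 0.0099
grip_force: 120.6
tcp [0.3929 0.0526 0.1983] psi -0.0986 tilt [-0.0008 -0.0345 -0.9994] F [ 0.21  0.49 -1.17] T [-0.02  0.22 -0.  ] gap 0.0098 t 6.35
rows xyz [ -0.7 -41.5   1.3] turn 0.0484
hook rel tcp 1493 [ 0.0873 -0.0019  0.085 ] [0.0976 0.0061 0.1   ] ((0.09244485944509506, 0.0020551595371216536), (0.01019396260380745, 0.00801424402743578), 0.4309355616569519)
hook top rel 
rim z -1 1305 [-0.0244 -0.022 ]
rim z 1 235 [-0.0265 -0.0239]
scene bar 35 a [-0.005  -0.0012  0.0023] z [0.2323 0.2359 0.2379]
scene loop b range [-0.0384  0.0401]
scene robot z 0.3 front rel tcp 0.106 330
scene robot z 0.35 front rel tcp 0.027 341
scene robot z 0.4 front rel tcp 0.033 412
scene robot z 0.45 front rel tcp 0.032 473
scene robot z 0.5 front rel tcp 0.04 704
scene robot z 0.55 front rel tcp 0.042 862
scene robot z 0.6 front rel tcp 0.043 516
scene robot z 0.65 front rel tcp 0.046 1238
scene robot z 0.7 front rel tcp 0.033 1361
top bar 31 a [-0.0015  0.0005  0.0055] z [0.2307 0.2353 0.2397]
top loop b range [-0.0397  0.0355]
top robot z 0.3 front rel tcp 0.113 112
top robot z 0.5 front rel tcp 0.05 14
top robot z 0.55 front rel tcp 0.049 34
top robot z 0.65 front rel tcp 0.051 642
top robot z 0.7 front rel tcp 0.038 6535
```

View pics/w3.png

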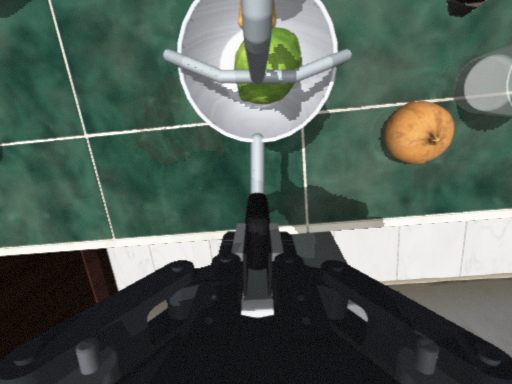

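```bash
python3 -m handwheel '[[0,0,0,0,0],[0,0,0,0,0]]'; python3 -c "
from h import *
np.set_printoptions(precision=4,suppress=True)
goto(.3963,.094,.1985,-.147);print(sensors.get_state()['joint_pos'],sensors.get_state()['qvel'])"
```

```text
clock: 6.7
tcp_pos: [0.3929, 0.0523, 0.1983]
orientation: [-0.017, 0.999, -0.05, 0.0]
wrist_force: [0.3, -0.7, -1.5]
finger_gap: 0.0099
grip_force: 120.6
tcp [0.3929 0.0523 0.1983] psi -0.0993 tilt [-0.0009 -0.0344 -0.9994] F [ 0.32 -0.71 -1.47] T [-0.02  0.21 -0.  ] gap 0.0099 t 6.7
rows xyz [ -0.7 -41.8   1.3] turn 0.0477
[-0.1003 -0.0359 -0.3746  1.233   0.0344  3.1406] [-0.005  -0.0005  0.0002 -0.0004 -0.0003 -0.0006]
```

Joint 6 is at its limit (3.14), so this grasp can't reach the stand's yaw. I'll turn back, set the dish down, and regrasp with the tool half-turned.

```bash
python3 -m handwheel '[[0,0,0,-0.08,0],[0,0,0,-0.17,0],[0,0,0,-0.26,0],[0,0,0,-0.35,0],[0,0,0,-0.44,0],[0,0,0,-0.5,0],[0,0,0,-0.5,0],[0,0,0,-0.5,0]]'; python3 -c "
from h import *
np.set_printoptions(precision=4,suppress=True)
goto(.40,.10,.0535,.35);print(sensors.get_state()['joint_pos'])"
```

```text
clock: 7.5
tcp_pos: [0.3929, 0.052, 0.1984]
orientation: [-0.016, 0.98, 0.198, 0.005]
wrist_force: [0.2, -0.3, -1.8]
finger_gap: 0.0099
grip_force: 120.6
tcp [0.3929 0.052  0.1984] psi 0.3984 tilt [ 0.0158 -0.0304 -0.9994] F [ 0.15 -0.29 -1.83] T [-0.14  0.25 -0.01] gap 0.0099 t 7.5
rows xyz [ 22.9 -37.1 146.5] turn 0.0484
[-0.1008 -0.0361 -0.3746  1.233   0.0343  2.6421]
```

```bash
python3 -m handwheel '[[0,0,10,0,0],[-0.5,1,30,0,0],[-1,1.8,60,0,0],[-1.5,2.7,90,0,0],[-2,3.5,115,0,0],[-2,4,130,0,0],[-2.2,4.2,137,0,0],[-2.2,4.2,140,0,0]]'; 
python3 -m handwheel '[[0,0,0,0,0],[0,0,1,0,0],[0,0,2,0,0],[0,0,2,0,0]]'; python3 -c "
from h import *
goto(.40,.10,.0535,.35)"
```

```text
clock: 8.3
tcp_pos: [0.3922, 0.0522, 0.0575]
orientation: [-0.017, 0.98, 0.198, 0.004]
wrist_force: [0.3, 0.9, -2.8]
finger_gap: 0.0099
grip_force: 120.6
clock: 8.7
tcp_pos: [0.3933, 0.0521, 0.0567]
orientation: [-0.016, 0.98, 0.199, 0.005]
wrist_force: [0.8, 0.0, -2.0]
finger_gap: 0.0099
grip_force: 120.6
tcp [0.3933 0.0521 0.0567] psi 0.3998 tilt [ 0.0167 -0.03   -0.9994] F [ 0.84  0.04 -2.01] T [-0.16  0.22 -0.02] gap 0.0099 t 8.7
rows xyz [ 24.7 -41.4   4.9] turn 0.0498
```

```bash
python3 -m handwheel '[[0,0,1,0,0],[0,0,2,0,0],[0,0,2,0,0]]'; python3 -m handwheel '[[0,0,1,0,0],[0,0,1,0,0],[0,0,1,0,0]]'
```

```text
clock: 9.0
tcp_pos: [0.3929, 0.0522, 0.0543]
orientation: [-0.017, 0.98, 0.199, 0.005]
wrist_force: [-0.2, -0.1, -1.2]
finger_gap: 0.0098
grip_force: 120.8
clock: 9.3
tcp_pos: [0.3928, 0.0523, 0.0534]
orientation: [-0.017, 0.98, 0.199, 0.005]
wrist_force: [-3.1, -0.2, 1.7]
finger_gap: 0.0101
grip_force: 121.2
```

```bash
python3 -m handwheel '[[0,0,0,0,0.3],[0,0,0,0,0.6],[0,0,0,0,1],[0,0,0,0,1],[0,0,0,0,1],[0,0,-20,0,1],[0,0,-60,0,1],[0,0,-100,0,1]]' 40
python3 -m handwheel '[[0,0,-20,-0.1,1],[0,0,-30,-0.25,1],[0,0,-30,-0.4,1],[0,0,-30,-0.55,1],[0,0,-30,-0.7,1],[0,0,-30,-0.85,1],[0,0,-30,-1.0,1],[0,0,-30,-1.15,1]]' >/dev/null
python3 -m handwheel '[[0,0,0,-0.15,1],[0,0,0,-0.3,1],[0,0,0,-0.45,1],[0,0,0,-0.6,1],[0,0,0,-0.75,1],[0,0,0,-0.9,1],[0,0,0,-1.05,1],[0,0,0,-1.2,1]]' >/dev/null
python3 -m handwheel '[[0,0,0,-0.15,1],[0,0,0,-0.3,1],[0,0,0,-0.45,1],[0,0,0,-0.6,1],[0,0,0,-0.7,1],[0,0,0,-0.8,1],[0,0,0,-0.8,1],[0,0,0,-0.8,1]]' 
cat > meas.py <<'E'
from h import *
np.set_printoptions(precision=4,suppress=True)
goto(.393,.052,.0535,.4+np.pi);print(sensors.get_state()['joint_pos'])
for n in('top','scene','wrist'):
    d,W=cam(n);w=W.reshape(-1,3);c=d['color'].reshape(-1,3).astype(int)
    m=(c.max(1)<70)&(w[:,2]>.084)&(w[:,2]<.1)&(abs(w[:,0]-.395)<.04)&(abs(w[:,1]-.052)<.04)
    if m.sum(): print(n,m.sum(),cv2.minAreaRect(w[m,:2].astype('f4')))
    m=(w[:,2]>.135)&(w[:,2]<.165)&(abs(w[:,0]-.489)<.04)&(abs(w[:,1]-.093)<.04)
    if m.sum(): print(' hook',m.sum(),cv2.minAreaRect(w[m,:2].astype('f4')))
E
python3 meas.py
```

```text
clock: 10.1
tcp_pos: [0.3917, 0.0489, 0.1539]
orientation: [-0.017, 0.98, 0.199, 0.004]
wrist_force: [0.6, -0.4, 0.1]
finger_gap: 0.085
grip_force: 0.0
clock: 12.5
tcp_pos: [0.3925, 0.0478, 0.1832]
orientation: [0.005, -0.202, 0.979, 0.017]
wrist_force: [-0.2, 1.2, -0.9]
finger_gap: 0.0854
grip_force: 0.0
tcp [0.3925 0.0478 0.1832] psi -2.7357 tilt [-0.016   0.0305 -0.9994] F [-0.21  1.23 -0.93] T [-0.05  0.02  0.02] gap 0.0854 t 12.5
rows xyz [ -0.   -0.3 129.8] turn -6.2773
[-0.1118 -0.0308 -0.4073  1.1955  0.0344 -0.518 ]
 hook 31 ((0.4889092445373535, 0.0933263823390007), (0.033158186823129654, 0.006907991133630276), 26.187307357788086)
scene 38 ((0.390056312084198, 0.054981641471385956), (0.030756691470742226, 0.01667216420173645), 21.883562088012695)
 hook 39 ((0.4867178797721863, 0.09738872945308685), (0.031076421961188316, 0.013439114205539227), 31.990394592285156)
wrist 407 ((0.3917841911315918, 0.05149509385228157), (0.031428348273038864, 0.013623136095702648), 22.957534790039062)
 hook 276 ((0.487353652715683, 0.09223990142345428), (0.03212633356451988, 0.008029528893530369), 19.847883224487305)
```

```bash
python3 -m handwheel '[[1,0,40,0,1],[1,0,80,0,1],[1,0,110,0,1],[1,0,125,0,1],[1,0,130,0,1],[1,0,130,0,1],[1,0,130,0,0.3],[1,0,130,0,0]]' 100
python3 -m handwheel '[[0,0,0,0,0],[0,0,0,0,0],[0,0,0,0,0],[0,0,0,0,0],[0,0,0,0,0],[0,0,0,0,0]]' 120
python3 -m handwheel '[[0,0,-5,0,0],[0,0,-15,0,0],[0,0,-35,0,0],[0,0,-60,0,0],[0,0,-90,0,0],[0,0,-120,0,0],[0,0,-138,0,0],[0,0,-145,0,0]]'
python3 -m handwheel '[[0,0,0,0,0],[0,0,0,0,0],[0,0,0,0,0]]' 
python3 -c "
from h import *
goto(.3963,.094,.1985,-.147-np.pi)"
```

```text
clock: 13.45
tcp_pos: [0.3931, 0.0517, 0.0544]
orientation: [0.006, -0.203, 0.979, 0.016]
wrist_force: [0.0, 0.5, -0.1]
finger_gap: 0.0589
grip_force: 0.0
clock: 14.05
tcp_pos: [0.3918, 0.0519, 0.0535]
orientation: [0.005, -0.203, 0.979, 0.017]
wrist_force: [-2.1, -0.3, 4.2]
finger_gap: 0.0102
grip_force: 117.9
clock: 14.85
tcp_pos: [0.3926, 0.0466, 0.2005]
orientation: [0.006, -0.203, 0.979, 0.016]
wrist_force: [0.3, -0.1, -2.9]
finger_gap: 0.01
grip_force: 118.0
clock: 15.15
tcp_pos: [0.3906, 0.047, 0.197]
orientation: [0.004, -0.203, 0.979, 0.017]
wrist_force: [-0.0, -0.2, -2.0]
finger_gap: 0.0101
grip_force: 118.1
tcp [0.3906 0.047  0.197 ] psi -2.7333 tilt [-0.0139  0.0316 -0.9994] F [-0.04 -0.2  -2.01] T [-0.15  0.21  0.03] gap 0.0101 t 15.15
rows xyz [-23.9  40.9   0.1] turn 0.5553
```

```bash
python3 -m handwheel '[[-1,2,0,0.03,0],[-4,7,0,0.1,0],[-8,14,0,0.2,0],[-12,21,0,0.3,0],[-17,28,0,0.39,0],[-21,35,0,0.47,0],[-23,39,0,0.53,0],[-24,41,0,0.555,0]]'
python3 -m handwheel '[[0,0,0,0,0],[0,0,0,0,0],[0,0,0,0,0],[0,0,0,0,0]]' >/dev/null
sed -i 's/goto(.3963,.094,.1985,-.147)/goto(.3963,.094,.1985,-.147-np.pi)/' look.py
python3 look.py w4.png
python3 - <<'E'
from h import *
d,W=cam('scene');c=d['color'][60:290,150:310]
cv2.imwrite('pics/s4.png',np.hstack([cv2.resize(c,(418,600),interpolation=cv2.INTER_CUBIC),cv2.resize(cv2.imread('pics/w4.png')[:, 150:400],(380,600))]))
E
```

```text
clock: 15.95
tcp_pos: [0.3965, 0.0945, 0.1987]
orientation: [-0.001, 0.074, 0.997, 0.017]
wrist_force: [0.5, -0.0, -3.4]
finger_gap: 0.0094
grip_force: 118.0
tcp [0.3972 0.0939 0.1996] psi 2.9951 tilt [ 0.0028  0.0343 -0.9994] F [-0.88  0.61 -2.61] T [-0.02  0.27  0.03] gap 0.0101 t 16.35
rows xyz [ 0.9 -0.1  1.1] turn 6.2837Traceback (most recent call last):
  File "look.py", line 11, in <module>
    print('hook rel tcp',m.sum(),q[m].min(0),q[m].max(0),cv2.minAreaRect(q[m,:2].astype('f4')))
                                 ~~~~~~~~^^^
    return umr_minimum(a, axis, None, out, keepdims, initial, where)
ValueError: zero-size array to reduction operation minimum which has no identity
```

View pics/s4.png

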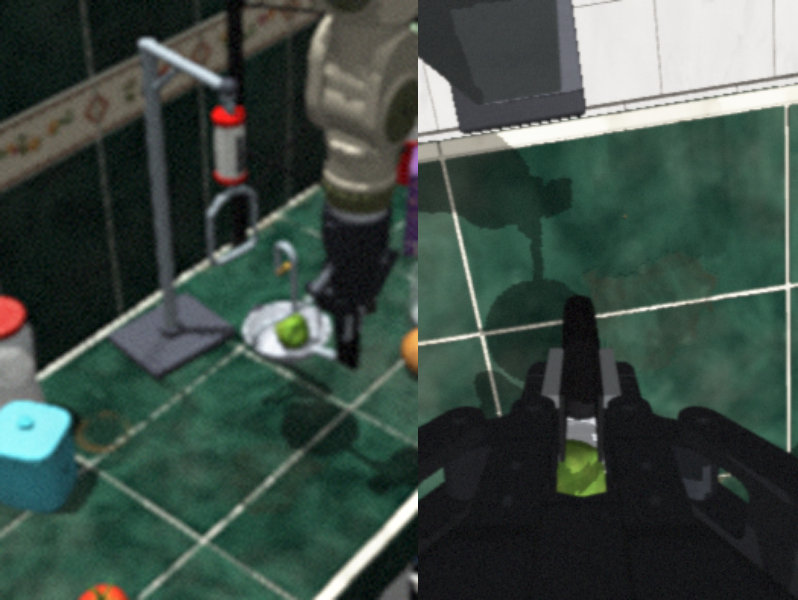

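The scene view shows the dish in front of the loop, hook at (288,255) and loop bar at (232,255). The wrist view now looks backwards, so I'll use the scene and top cameras.

```bash
cat > sf.py <<'E'
from h import *
import sys
np.set_printoptions(precision=1,suppress=True)
A=np.array([.5985,.064]);ex=np.array([np.cos(-.147),np.sin(-.147)]);ey=np.array([-ex[1],ex[0]])
def P(n,save=None):
    d,W=cam(n,save);w=W.reshape(-1,3);return d,np.c_[(w[:,:2]-A)@ex,(w[:,:2]-A)@ey,w[:,2]]*1000
if __name__=='__main__':
    s=sensors.get_state();t=s['tcp_pos'];T=np.r_[(t[:2]-A)@ex,(t[:2]-A)@ey,t[2]]*1000
    goto(.3963,.094,.1985,-.147-np.pi)
    print('tcp in stand mm',T)
    D=T+[104.4,0,-53.5]; print('dish expected',D)
    for n in('scene','top'):
        d,q=P(n)
        r=q-D
        m=(abs(r[:,0])<30)&(abs(r[:,1])<22)&(r[:,2]>125)&(r[:,2]<170)
        print(n,'hook',m.sum(),np.percentile(r[m],[2,50,98],axis=0).ravel() if m.sum() else '')
        m=(np.hypot(r[:,0],r[:,1])<60)&(np.hypot(r[:,0],r[:,1])>48)&(abs(r[:,2]-32)<12)
        if m.sum()>20:
            X=np.c_[r[m,0],r[m,1],np.ones(m.sum())];print(' rim plane',m.sum(),(np.linalg.lstsq(X,r[m,2],rcond=None)[0]*[1000,1000,1]))
        m=(abs(q[:,0])<20)&(abs(q[:,1])<24)&(q[:,2]>205)&(q[:,2]<255)
        print(' bar',m.sum(),np.percentile(q[m],[5,50,95],axis=0).ravel() if m.sum() else '')
        m=(abs(q[:,0])<15)&(abs(q[:,1])<50)&(q[:,2]>245)&(q[:,2]<322)
        print(' loop',m.sum(),np.percentile(q[m],[2,50,98],axis=0).ravel() if m.sum() else '')
E
python3 sf.py
```

```text
tcp [0.4 0.1 0.2] psi 2.995 tilt [ 0.  0. -1.] F [-0.4  0.  -2.6] T [ 0.   0.3 -0. ] gap 0.0098 t 16.45
rows xyz [ 1.  -0.1  1.3] turn 6.2836
tcp in stand mm [-203.4    0.1  199.8]
dish expected [-99.    0.1 146.3]
scene hook 49 [-14.3  -2.7 126.1  -4.2   1.6 141.4  17.4   5.7 154.9]
 rim plane 141 [-20.4  12.4  27.6]
 bar 31 [ -3.9 -19.3 231.5  -1.7   0.3 235.7   3.7  20.6 238.4]
 loop 107 [ -6.2 -36.9 247.1  -1.9  28.5 287.2   3.4  39.8 320.1]
top hook 42 [-13.1  -5.5 126.5   1.2  -1.2 149.4  18.6   2.2 153.8]
 rim plane 212 [-17.3   6.5  26.7]
 bar 32 [ -1.8 -21.7 231.7   1.2   9.4 235.8   5.5  23.2 238.2]
 loop 54 [ -2.3 -39.7 247.4  -0.3 -24.4 312.9   4.5  35.5 321.1]
```

```bash
python3 -m handwheel '[[-2,0,-2,0,0],[-8,0,-3,0,0],[-18,0,-3,0,0],[-30,0,-3,0,0],[-42,0,-3,0,0],[-54,0,-3,0,0],[-62,0,-3,0,0],[-65,0,-3,0,0]]'
python3 -m handwheel '[[0,0,0,0,0],[0,0,0,0,0]]' >/dev/null
python3 sf.py
```

```text
clock: 17.35
tcp_pos: [0.4627, 0.0842, 0.2024]
orientation: [-0.0, 0.073, 0.997, 0.017]
wrist_force: [0.7, 0.4, -2.3]
finger_gap: 0.0095
grip_force: 118.0
tcp [0.5 0.1 0.2] psi 2.9952 tilt [ 0.  0. -1.] F [-0.8  0.6 -2.6] T [-0.   0.3 -0. ] gap 0.01 t 17.55
rows xyz [65.6 -0.2  4.3] turn 6.2838
tcp in stand mm [-138.8    0.2  202.6]
dish expected [-34.4   0.2 149.1]
scene hook 50 [-15.5  -2.7 125.5  -1.6   2.3 139.9  17.2   5.8 155.1]
 rim plane 138 [-25.1  23.2  27.1]
 bar 28 [ -5.2 -18.7 231.4  -2.1   2.6 235.9   1.3  20.4 240.2]
 loop 101 [ -5.8 -36.8 246.6  -1.5  31.3 289.7   3.1  39.9 321.7]
top hook 42 [-13.3  -5.5 126.3   0.8  -1.5 149.6  18.    2.7 156.5]
 rim plane 70 [-52.   -7.9  27.1]
 bar 32 [ -1.7 -21.6 231.7   0.8   9.5 235.1   5.5  23.2 237.9]
 loop 52 [ -2.3 -40.  249.3   0.   18.3 312.    4.5  35.6 320.6]
```

```bash
python3 -m handwheel '[[-3,0,0,0,0],[-8,0,0,0,0],[-13,0,0,0,0],[-18,0,0,0,0],[-23,0,0,0,0],[-28,0,0,0,0],[-32,0,0,0,0],[-33,0,0,0,0]]'
python3 -m handwheel '[[0,0,0,0,0],[0,0,0,0,0],[0,0,0,0,0]]' >/dev/null
python3 - <<'E'
import sf
from h import *
d,q=sf.P('scene');c=d['color']
s=sensors.get_state();print(s['wrist_force'],s['ft_torque'],s['tcp_pos'])
r=q-np.array([0,0,144.])
for nm,m in(('crown',(abs(q[:,1])<15)&(abs(q[:,0])<30)&(q[:,2]>285)&(q[:,2]<312)),('bar',(abs(q[:,0])<20)&(abs(q[:,1])<26)&(abs(q[:,1])>9)&(q[:,2]>205)&(q[:,2]<245))):
    print(nm,m.sum(),np.percentile(q[m],[2,50,98],axis=0).ravel().round(1))
cv2.imwrite('pics/s5.png',cv2.resize(c[110:230,180:320],None,fx=5,fy=5,interpolation=cv2.INTER_CUBIC))
E
```

```text
clock: 18.45
tcp_pos: [0.4948, 0.0795, 0.2025]
orientation: [0.0, 0.073, 0.997, 0.017]
wrist_force: [-0.5, 0.1, -2.2]
finger_gap: 0.0104
grip_force: 118.0
[-0.2 -0.5 -2.8] [-0.   0.2 -0. ] [0.5 0.1 0.2]
crown 32 [-14.4  -4.9 285.2  -4.1   1.2 296.4  17.4   4.5 304.1]
bar 30 [-19.3 -21.  212.4 -13.9  15.4 217.7  -0.2  25.7 239.7]
```

View pics/s5.png

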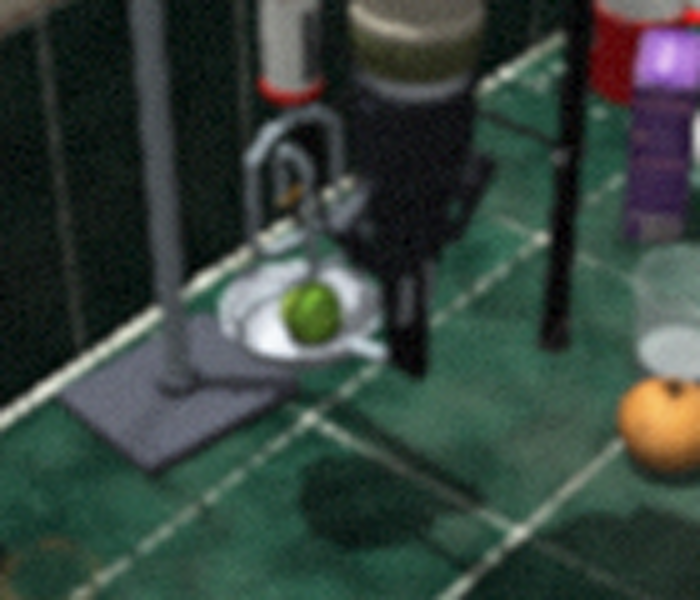

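```bash
python3 -m handwheel '[[0,0,3,0,0],[0,-0.2,6,0,0],[0,-0.3,9,0,0],[0,-0.4,12,0,0],[0,-0.5,15,0,0],[0,-0.6,18,0,0],[0,-0.7,20,0,0],[0,-0.7,20,0,0]]' | grep -E "pos|force"
python3 -m handwheel '[[0,0,2,0,0],[0,0,4,0,0],[0,-0.2,6,0,0],[0,-0.3,8,0,0],[0,-0.3,8,0,0]]' | grep -E "pos|force"
python3 -m handwheel '[[0,0,2,0,0],[0,0,4,0,0],[0,-0.2,6,0,0],[0,-0.3,8,0,0],[0,-0.3,8,0,0]]' | grep -E "pos|force"
```

```text
tcp_pos: [0.494, 0.0796, 0.1822]
wrist_force: [-0.0, -0.3, -1.3]
grip_force: 118.0
tcp_pos: [0.4939, 0.0796, 0.1742]
wrist_force: [0.0, 0.7, -1.9]
grip_force: 118.0
tcp_pos: [0.4944, 0.0796, 0.1666]
wrist_force: [-0.4, 0.3, 0.2]
grip_force: 118.2
```

```bash
f(){ grep -E "pos|wrist"; }; python3 -m handwheel '[[0,0,1,0,0],[0,0,2,0,0],[0,0,3,0,0],[0,-0.1,4,0,0]]' | f
python3 -m handwheel '[[0,0,1,0,0],[0,0,2,0,0],[0,0,3,0,0],[0,-0.1,4,0,0]]' | f
python3 -m handwheel '[[0,0,1,0,0],[0,0,2,0,0],[0,0,3,0,0],[0,-0.1,4,0,0]]' | f
python3 -m handwheel '[[0,0,1,0,0],[0,0,2,0,0],[0,0,3,0,0],[0,-0.1,4,0,0]]' | f
python3 -c "
from sf import *
d,q=P('scene');
np.save('q.npy',q)
m=(abs(q[:,0])<20)&(abs(q[:,1])<26)&(abs(q[:,1])>12)&(q[:,2]>190)&(q[:,2]<245);print('bar',np.percentile(q[m],[2,50,98],axis=0).ravel())
m=(abs(q[:,0])<25)&(abs(q[:,1])<10)&(q[:,2]>180)&(q[:,2]<275);print('crown',np.percentile(q[m],[2,50,98],axis=0).ravel())
m=(abs(q[:,0])<15)&(abs(q[:,1])<50)&(abs(q[:,1])>20)&(q[:,2]>260)&(q[:,2]<322);print('loop z',np.percentile(q[m],[2,50,98],axis=0).ravel())
"
```

```text
tcp_pos: [0.4944, 0.0796, 0.1627]
wrist_force: [-0.7, -0.5, 0.1]
tcp_pos: [0.4943, 0.0796, 0.1586]
wrist_force: [0.9, 0.1, 1.7]
tcp_pos: [0.4943, 0.0797, 0.1546]
wrist_force: [0.2, -0.0, 2.6]
tcp_pos: [0.4943, 0.0797, 0.1506]
wrist_force: [-0.0, -1.0, 2.4]
bar [-12.2 -24.8 219.2  -9.6 -12.7 222.4  -4.7  23.3 223.9]
crown [-18.5  -4.5 183.9  -8.2   2.3 226.   15.7   6.9 254.5]
loop z [-11.5 -36.  262.5  -6.7  26.7 289.6  -1.7  39.7 311.2]
```

```bash
f(){ grep -E "pos|wrist"; }; for i in 1; do python3 -m handwheel '[[0,0,1,0,0],[0,0,2,0,0],[0,0,3,0,0],[0,-0.1,4,0,0]]' | f
python3 -m handwheel '[[0,0,1,0,0],[0,0,2,0,0],[0,0,3,0,0],[0,0,3,0,0]]' | f
python3 -m handwheel '[[0,0,1,0,0],[0,0,2,0,0],[0,0,3,0,0],[0,0,3,0,0]]' | f
done
```

```text
tcp_pos: [0.4943, 0.0798, 0.1466]
wrist_force: [0.3, 0.1, 3.5]
tcp_pos: [0.4941, 0.0799, 0.1435]
wrist_force: [0.7, -0.3, 3.8]
tcp_pos: [0.4941, 0.08, 0.1405]
wrist_force: [0.8, -0.2, 4.6]
```

```bash
f(){ grep -E "wrist"; }; 
python3 -m handwheel '[[0,0,1,0,0],[0,0,2,0,0],[0,0,2,0,0]]' | f
python3 -m handwheel '[[0,0,1,0,0],[0,0,2,0,0],[0,0,2,0,0]]' | f
cat > b.py <<'E'
from sf import *
d,q=P('scene')
print(sensors.get_state()['wrist_force'],sensors.get_state()['tcp_pos']*1000,sensors.get_state()['clock'])
m=(abs(q[:,0])<20)&(abs(q[:,1])<26)&(abs(q[:,1])>12)&(q[:,2]>165)&(q[:,2]<245);print('bar',np.percentile(q[m],[2,50,98],axis=0).ravel())
m=(abs(q[:,0])<25)&(abs(q[:,1])<10)&(q[:,2]>170)&(q[:,2]<265);print('crown',np.percentile(q[m],[2,50,98],axis=0).ravel())
m=(abs(q[:,0])<15)&(abs(q[:,1])<50)&(abs(q[:,1])>20)&(q[:,2]>260)&(q[:,2]<322);print('loop z',np.percentile(q[m],[2,50,98],axis=0).ravel())
E
python3 b.py
```

```text
wrist_force: [0.0, -0.8, 3.6]
wrist_force: [0.6, -0.2, 3.7]
[0.3 0.2 2.5] [494.   80.2 136.4] 24.1
bar [-12.8 -25.7 206.7  -8.3 -13.1 213.   -4.6  21.9 217.2]
crown [-19.7  -3.6 174.8  -7.2   2.5 215.8  16.3   6.8 240.1]
loop z [-12.1 -35.7 261.   -7.2  28.6 282.8  -0.9  37.7 301.9]
```

```bash
f(){ grep -E "wrist"; }; 
python3 -m handwheel '[[0,0,1,0,0],[0,0,2,0,0],[0,0,2,0,0]]' | f
python3 -m handwheel '[[0,0,1,0,0],[0,0,2,0,0],[0,0,2,0,0]]' | f
python3 b.py
```

```text
wrist_force: [0.4, 0.4, 3.4]
wrist_force: [-0.1, 0.2, 3.9]
[ 0.2 -0.   3.5] [494.   80.3 132.5] 24.75
bar [-11.5 -25.2 209.1  -9.    0.1 213.8  -4.3  20.5 216.7]
crown [-19.7  -5.9 171.5  -9.9   2.7 214.9  16.4   7.2 235.8]
loop z [-10.7 -35.8 261.8  -6.3  23.9 284.7  -1.1  38.1 305.8]
```

```bash
f(){ grep -E "wrist"; }; 
python3 -m handwheel '[[0,0,1,0,0],[0,0,2,0,0],[0,0,2,0,0]]' | f
python3 -m handwheel '[[0,0,1,0,0],[0,0,2,0,0],[0,0,2,0,0]]' | f
python3 -m handwheel '[[0,0,1,0,0],[0,0,2,0,0],[0,0,2,0,0]]' | f
python3 b.py
```

```text
wrist_force: [-0.2, -0.9, 3.7]
wrist_force: [-0.8, -0.7, 0.0]
wrist_force: [-0.1, 0.5, 2.3]
[0.1 0.  1.7] [494.3  80.4 126.6] 25.7
bar [ -4.7 -24.5 216.9  -1.6 -15.1 220.9   2.9  24.7 225.8]
crown [-19.4  -6.3 171.   -5.5   2.8 206.2  15.7   8.  230.5]
loop z [ -5.4 -37.2 261.6  -2.   27.8 288.8   3.3  38.8 310.6]
```

The click came: Fz dropped from 3.7 to 0, and the bar swung back and now bears on the crown. I'll ease up until the balance alone carries the dish.

```bash
f(){ grep -E "wrist"; }; 
python3 -m handwheel '[[0,0,0,0,0],[0,0,-1,0,0],[0,0,-2,0,0],[0,0,-3,0,0],[0,0,-3,0,0]]' | f
python3 b.py
python3 -m handwheel '[[0,0,-1,0,0],[0,0,-2,0,0],[0,0,-2,0,0]]' | f
python3 b.py
```

```text
wrist_force: [0.4, 0.2, -0.2]
[-0.5 -0.8  0.7] [494.1  80.4 129.5] 26.25
bar [ -6.  -24.3 218.9  -1.8 -12.3 223.    4.5  24.5 227.5]
crown [-19.5  -2.7 177.   -2.9   2.9 210.6  16.    8.9 231.4]
loop z [ -5.9 -38.5 260.8  -1.4  26.4 288.1   4.3  39.  312.9]
wrist_force: [0.3, 0.5, -0.4]
[-0.1 -0.4 -0.4] [494.2  80.3 131.6] 26.6
bar [ -3.3 -24.1 220.5  -1.3   0.1 225.6   5.4  24.  227. ]
crown [-18.   -5.3 176.3  -3.6   3.  210.1  16.6   8.7 234.4]
loop z [ -5.1 -37.8 261.2  -1.2  25.8 289.8   3.2  39.5 313.7]
```

```bash

python3 -m handwheel '[[0,0,0,0,0],[0,0,0,0,0],[0,0,0,0,0],[0,0,0,0,0]]' 60 | grep -E "wrist|grip_f|gap"
python3 -m handwheel '[[0,0,0,0,0],[0,0,0,0,0],[0,0,0,0,0],[0,0,0,0,0]]' 20 | grep -E "wrist|grip_f|gap"
python3 -m handwheel '[[0,0,0,0,0.13],[0,0,0,0,0.15],[0,0,0,0,0.17],[0,0,0,0,0.2],[0,0,0,0,0.25],[0,0,0,0,0.3],[0,0,0,0,0.35],[0,0,0,0,0.4]]' | grep -E "wrist|grip_f|gap|pos"
python3 b.py
```

```text
wrist_force: [0.2, -1.2, 0.2]
finger_gap: 0.0103
grip_force: 118.4
wrist_force: [0.5, 0.0, -0.4]
finger_gap: 0.0097
grip_force: 118.4
tcp_pos: [0.4942, 0.0803, 0.1316]
wrist_force: [0.4, -0.6, -0.3]
finger_gap: 0.0343
grip_force: 0.0
[ 0.5 -0.3 -0.5] [494.2  80.3 131.6] 28.25
bar [ -5.8 -23.2 221.   -2.8 -12.3 224.5   0.3  23.2 229.3]
crown [-22.3  -4.9 175.4  -8.9   2.9 209.5  12.4   7.5 235.6]
loop z [ -7.8 -36.2 261.6  -3.1  28.8 289.8   2.2  38.8 312.1]
```

```bash

python3 -m handwheel '[[0,0,0,0,0.5],[0,0,0,0,0.6],[0,0,0,0,0.7],[0,0,0,0,0.7],[0,0,0,0,0.7],[0,0,0,0,0.7],[0,0,0,0,0.7],[0,0,0,0,0.7]]' | grep -E "wrist|gap"
python3 -m handwheel '[[1,0,0,0,0.7],[4,0,0,0,0.7],[10,0,0,0,0.7],[18,0,0,0,0.7],[28,0,0,0,0.7],[40,0,0,0,0.7],[54,0,0,0,0.7],[65,0,0,0,0.7]]' | grep -E "wrist|pos"
python3 -m handwheel '[[15,0,0,0,0.7],[15,0,0,0,0.7],[15,0,0,0,0.7],[15,0,0,0,0.7],[15,0,0,0,0.7],[15,0,0,0,0.7],[15,0,0,0,0.7],[15,0,0,0,0.7]]' >/dev/null
python3 b.py
python3 -m handwheel '[[0,0,0,0,0.7],[0,0,0,0,0.7],[0,0,0,0,0.7]]' >/dev/null
python3 - <<'E'
from sf import *
for i in range(2):
    d,q=P('scene')
    m=(abs(q[:,0])<25)&(abs(q[:,1])<12)&(q[:,2]>170)&(q[:,2]<245);print('crown',np.percentile(q[m],[2,50,98],axis=0).ravel())
c=d['color'];b=d['color'].reshape(-1,3).astype(int)
g=(b[:,1]>130)&(b[:,2]<170)&(b[:,0]<80)&(np.hypot(q[:,0],q[:,1])<90)&(q[:,2]>70)&(q[:,2]<150);print('lime',g.sum(),q[g].mean(0))
cv2.imwrite('pics/s6.png',cv2.resize(c[90:250,160:340],None,fx=4,fy=3.7,interpolation=cv2.INTER_CUBIC))
E
```

```text
wrist_force: [0.4, 0.4, 0.1]
finger_gap: 0.0595
tcp_pos: [0.4281, 0.09, 0.1317]
wrist_force: [0.5, 0.1, -0.5]
[ 0.6  0.9 -0.5] [415.1  91.9 131.7] 30.7
bar [ -6.  -24.7 222.9  -2.7  12.  225.1   1.1  24.1 228.4]
crown [-21.1  -4.4 171.7  -8.8   2.4 204.9  14.    9.4 233.6]
loop z [ -6.6 -37.3 261.3  -1.8  28.8 289.4   3.   40.3 313.4]
crown [-20.9  -6.  173.7  -8.3   2.6 209.   13.6  10.1 234.2]
crown [-21.6  -7.  170.9  -9.6   2.7 206.8  11.5  10.1 232.5]
lime 24 [-12.1   7.4 119.5]
```

View pics/s6.png

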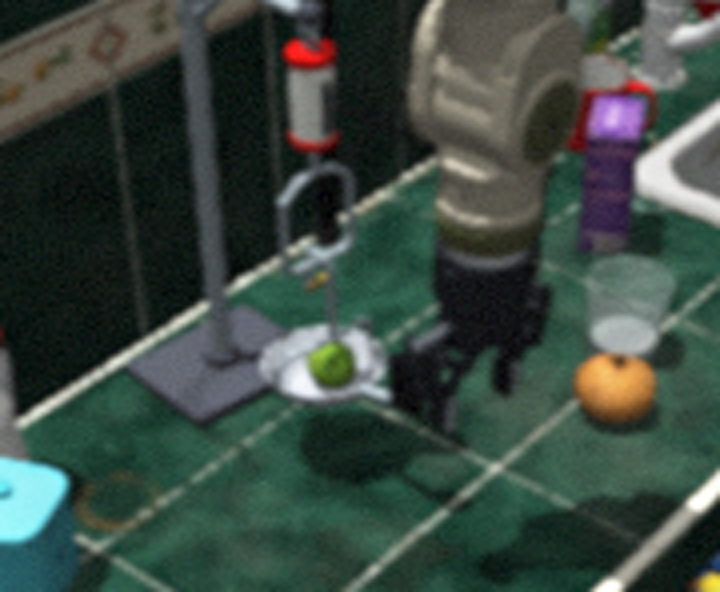

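The dish hangs from the loop at (322,255), with the brass gate below the bar and the lime in the bowl. The onion and glass haven't moved, and the gripper is clear. I'll check stillness and tilt before handing in.

```bash

python3 -m handwheel '[[10,0,0,0,0.7],[20,0,0,0,0.7],[20,0,0,0,0.7],[20,0,0,0,0.7],[20,0,0,0,0.7],[20,0,0,0,0.7],[20,0,0,0,0.7],[20,0,0,0,0.7]]' >/dev/null
cat > r.py <<'E'
from sf import *
d,q=P('scene');h=np.hypot(q[:,0]+4,q[:,1]-2)
m=(q[:,2]>90)&(q[:,2]<125)&(h<62)&(h>46)
X=np.c_[q[m,0],q[m,1],np.ones(m.sum())];print('rim',m.sum(),np.linalg.lstsq(X,q[m,2],rcond=None)[0]*[1000,1000,1],np.percentile(q[m],[2,50,98],axis=0).ravel())
m=(abs(q[:,0])<25)&(abs(q[:,1])<12)&(q[:,2]>170)&(q[:,2]<245);print('crown',np.percentile(q[m],[2,50,98],axis=0).ravel())
E
python3 r.py; python3 -m handwheel '[[0,0,0,0,0.7],[0,0,0,0,0.7],[0,0,0,0,0.7]]' >/dev/null; python3 r.py;python3 -m handwheel '[[0,0,0,0,0.7],[0,0,0,0,0.7],[0,0,0,0,0.7],[0,0,0,0,0.7],[0,0,0,0,0.7],[0,0,0,0,0.7],[0,0,0,0,0.7],[0,0,0,0,0.7]]' ;python3 r.py
```

```text
rim 183 [-12.3   9.5 105.3] [-61.8 -50.3  94.4  -6.2   6.1 105.7  50.2  55.6 118.3]
crown [-20.8  -5.2 173.9  -7.4   2.7 207.9  13.4   7.9 233.6]
rim 182 [-24.   13.3 105.7] [-60.2 -52.   94.9  -6.1   4.4 105.7  50.7  55.6 122.2]
crown [-22.1  -6.4 173.4  -9.2   2.6 209.1  13.7  10.7 234.6]
clock: 33.1
tcp_pos: [0.3952, 0.0949, 0.1318]
orientation: [0.0, 0.073, 0.997, 0.017]
wrist_force: [-0.3, -0.1, 0.1]
finger_gap: 0.06
grip_force: 0.0
rim 189 [-19.7  17.8 105.5] [-60.2 -50.5  94.2  -5.8   1.7 106.1  49.7  55.4 120.5]
crown [-21.4  -5.5 171.9  -9.    2.5 206.1  13.1   9.5 233.6]
```

Still and level to within 0.03 rad, with the dish about 74 mm up.

```bash
python3 -c "
from h import *
print(workorder.hand_in())"
```

```text
the job is handed in; nothing more can be done
None
```

I handed the job in with the lime and dish hanging still from the balance by the hook's crown, bar past the gate and arm clear; the onion and glass looked unmoved (tomato not rechecked), and the hand-in gave no verdict.

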